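# Release the sprung gearbox cover and hold it at the index

### The arm

A 6-joint arm with a two-finger parallel gripper is mounted at the origin on the work surface. World frame = base frame: x ahead of the robot, y to its left, z up, the work surface at z = 0. Lengths are in mm, angles in degrees, forces in N, time in s.
With the tool pointing down it reaches from about 375 to 750 mm from the base axis. Payload 9 kg.
Tool frame: the origin (TCP) lies between the finger pads; the fingertips stand 14 mm ahead of it and the grasp point (between the pads) lies 5 mm behind it; z points along the fingers, y is the direction in which the jaws open and shut (so a half turn about z gives the same grasp; the last joint's range is limited). The gripper opens to 85 mm and grips with 20 to 120 N. Pads are 22 mm wide; open, the fingers measure 114 mm over their backs; the gripper's body (76 mm by 85 mm) begins 54 mm behind the grasp point. The pads swing forward as they close: fully open they stand 13 mm farther back than shut.
Start: joints at [53.531, 5.964, 5.575, 89.605, 0, 77.527], TCP at [244.006, 548.175, 245.331] pointing down, gripper open.
Joint ranges: [-171.21, 171.21], [-48.23, 106.86], [-62.78, 66.21], [-105.2, 120.99], [-86.42, 89.51], [-180, 180]. Speed limits (degrees/s): [127.2, 127.2, 147.25, 180, 180, 180].

### API

Orientations are given as [roll, pitch, yaw] about the fixed x, y, z axes, in that order (R = Rz(yaw) Ry(pitch) Rx(roll)).
In Python, from station import move_pose, move_l, set_joints, grip, wait, solve_ik, grab_frame, MotionError, hand_in, get_clock, get_qpos, get_joint_velocities, get_effort, get_eef_pos, get_tcp_rot, get_contact_force, get_ft_torque, get_width gives the robot as it stands. Calls block until the motion is done:
- move_pose(position, orientation): joint-space move of the TCP to a pose.
- move_l(position, ori=None, v=150, guard=None): straight line of the TCP; ori=None keeps the orientation; v is the mean speed in mm/s. With guard (N) it stops when the force on the tool has changed by that much, and returns True; else False.
- set_joints(angles): joint-space move.
- grip(opening): finger opening in mm; the grip force is fixed at half the most; returns when the fingers have stopped.
- wait(seconds).
- solve_ik(position, orientation): joint angles nearest the present ones, or None.
- grab_frame(name): name is "side" or "top" or "wrist"; returns a dict with "image" (480x640x3 uint8, red, green, blue), "fx", "fy", "cx", "cy" (pixels), "xyz" and "rotation" of the camera in the world. Camera axes: x right, y down, z forward; pixel columns grow to the right and rows downward; lengths in mm; the calibration is good to about 2 mm. The wrist camera is an equidistant fisheye: a pixel r from the principal point sees the ray r / f radians off the axis. A picture is of the moment at which its call begins. There is no depth.
A pose or a line that the arm cannot do raises MotionError and nothing moves.
- hand_in(): hands the job in, once; it reports no verdict.
Readings, each from a call of its own:
- get_clock(): time.
- get_qpos(): joint angles.
- get_joint_velocities(): joint speeds.
- get_effort(): joint torques, N m.
- get_eef_pos(): TCP position.
- get_tcp_rot(): TCP orientation.
- get_contact_force(): force on the tool from outside, world axes, zero at the start.
- get_ft_torque(): the same for the moment, N m.
- get_width(): finger opening in mm.
Only numpy, scipy, OpenCV 4.12 (cv2) and the standard library are available. Lean on these libraries where they do the work, as an engineer would, in place of code of your own. Each camera call takes 0.05 s, during which the arm holds its last target.

### The job

Use the mallet to drive the gearbox's catch pin fully down, which frees the cover, then stand the mallet back upright on its head on the rubber mat and let go of it. Lift the sprung cover by its handle until its pointer lines up with the index clip on the quadrant, and finish while still holding it there, because the spring would shut it. Do not touch the pin with the gripper, do not shift the index clip, and leave the other things on the bench where they are.

Things in the scene. Friction and masses are not known exactly. Their poses are not given: they have to be found in the camera images.
- gearbox: Grey bench gearbox, fixed, 220 (x) by 200 (y) mm, 119 high, foot 260 x 240 mm. Origin: centre of underside; x points to the hinge side. Cover hinge axis: along y at x = 100, z = 125 mm. At +y near the front is the catch housing, 50 x 48 mm, top z = 132, with the pin at x = -75, y = 125 mm. At -y stands the thin quadrant plate (x = -50 to +30, up to z = 252 mm) and, low, a pulley.
- pin: Steel catch pin, upright, 14 mm diameter, standing out of the catch housing. Origin: centre of its top face, at the start 152 mm above the gearbox's underside (20 mm proud), 138 mm when fully down (14 mm travel, to a stop). It takes 5 to 6 N to push and stays where it is driven. While it is up, a hidden bolt locks the cover shut.
- mallet: Mallet, about 0.45 kg: black cylindrical head, 64 mm diameter, 85 high, standing on a flat face, with a horizontal wooden handle. Origin: centre of the lower face, z up. The handle, 24 mm wide and 28 high, runs along the mallet's -x to 195 mm from the head's axis, its centre line 43 mm above the lower face. Centre of mass about 15 mm from the head's axis towards the handle.
- mat: Black rubber mat on the bench, fixed, 170 x 170 mm, 4 mm thick, on which the mallet stands. Origin: centre of its underside.
- cover: Steel cover plate of the gearbox, 212 x 196 mm, 6 mm thick, 0.4 kg. Origin: on the hinge axis at mid-width; axes parallel to the gearbox's when shut. It opens by turning about its +y (the edge nearest the robot rises and swings towards the hinge), up to 1.1 rad. Spring and weight pull it shut: at the handle about 5 N when shut, 9 N at 0.6 rad.
- cover_handle (a point): Middle of the cover's handle: a round bar, 12 mm diameter, 90 mm long along the cover's y, on two legs; in the cover's frame at x = -185, z = +45 mm, so 42 mm clear height from the plate's top to the bar's axis.
- cover_pointer (a point): Tip of the small pointer on the cover's -y edge; in the cover's frame at x = -140, y = -115, z = 0 mm.
- index: Small dark clip with a brass thumb screw, set somewhere on the quadrant plate at the gearbox's -y side; it slides stiffly in an arc about the cover's hinge axis. Origin: on the hinge axis; it has the same orientation as the cover when pointer and clip line up.
- index_mark (a point): Mark on the index clip, in the clip's frame at x = -140, y = -115, z = 0 mm: where the cover's pointer is to be. It lies 0.40 to 0.70 rad up from the shut pointer.
- screwdriver: Screwdriver lying on the bench; bystander.
- wrench: Steel wrench lying on the bench; bystander.
- can: Can, 60 mm diameter, 110 mm high; bystander.
- jar: Jar, 64 mm diameter, 80 mm high; bystander.
- collar: Steel shaft collar, 70 mm diameter, 22 mm high; bystander.
- oil: White bottle, 56 mm diameter, 170 mm high; bystander.
- tray: Empty cardboard tray, 120 x 140 mm, 50 mm high; bystander.

How it is judged:
By the outcome, as a careful person would: the job done as asked, in the order asked, and still so for the second after the job is handed in, while the arm keeps its last pose, push and grip.
It also fails if it takes over 72 s, if anything falls off the work surface, if the arm or the gripper's body presses on something with over 40 N, if the wrist force passes 120 N, or if a joint passes its speed limit or range.

## Working session

There is one attempt and no reset: what is moved stays moved. The work goes in short steps, each a Python script; the robot and the scene stay as the last script left them, time stands still between calls to the robot, and variables do not carry over. Pictures are saved under pics/ and viewed, and the job is handed in when it is done.

```bash
ls; mkdir -p pics; python3 - <<'E'
from station import *
import cv2,numpy as np
print(get_clock(),get_qpos(),get_eef_pos(),get_tcp_rot(),get_width())
for n in ["side","top","wrist"]:
    f=grab_frame(n); cv2.imwrite(f"pics/{n}0.png",f["image"][:,:,::-1])
    print(n,f["fx"],f["fy"],f["cx"],f["cy"],np.round(f["xyz"],1),np.round(f["rotation"],4).tolist())
E
```

```text
pics
0.0 [5.35325057e+01 5.99901977e+00 5.52841971e+00 8.96039732e+01
 3.46841175e-04 7.75272960e+01] [243.79345035 547.90933376 244.53127257] [-1.79927262e+02 -1.64445630e-02  1.56005199e+02] 85.39082010265929
side 461.7055298476309 461.7055298476309 322.27329675349336 233.39174224293956 [  65.4 -688.4 1111. ] [-137.9724, 0.6061, -33.8983]
top 603.9246133012293 603.9246133012293 324.8124100303992 233.3773963611827 [ 325.7   44.4 1611.1] [-172.1293, -0.5862, -89.0749]
wrist 371.64829954431775 371.64829954431775 320.89423011864244 241.31391228349304 [182.9 576.  373.1] [164.627, 0.0072, 65.9755]
```

View pics/side0.png

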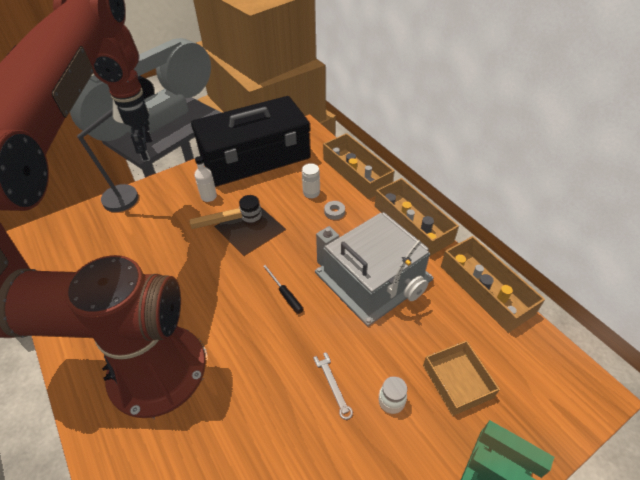

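View pics/top0.png

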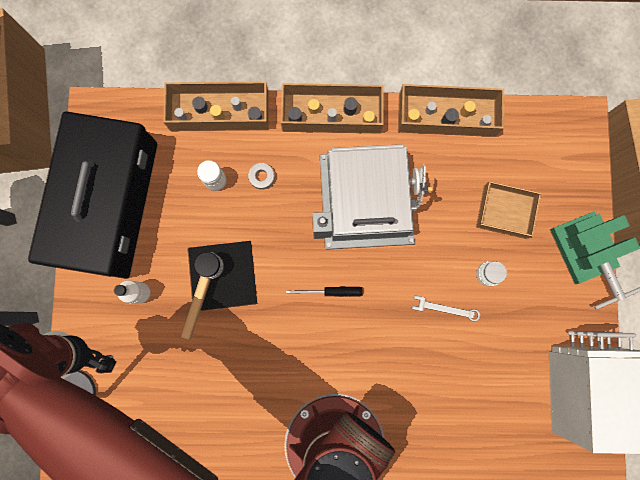

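View pics/wrist0.png

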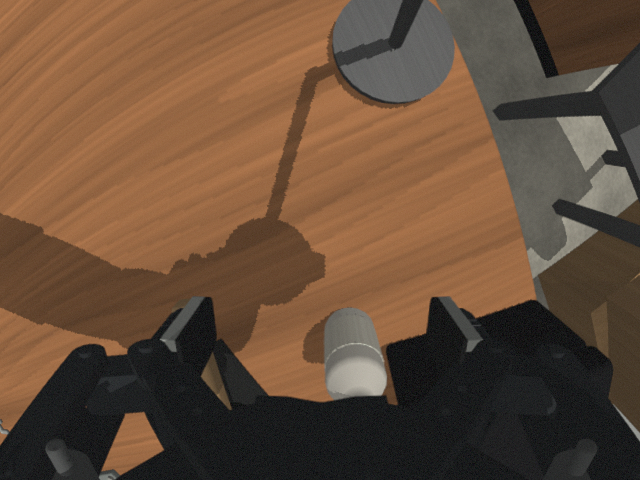

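Top: mallet head (208,265), handle end (187,336), pin ~(322,221), cover handle ~(375,221), bottle (130,292). I'll zoom in on the mallet and the gearbox.

```bash
cat > h.py <<'E'
from station import *
import numpy as np, cv2
from scipy.spatial.transform import Rotation as R
def RM(rpy): return R.from_euler('xyz',rpy,degrees=True).as_matrix()
def ray(f,u,v):
    x=(u-f["cx"])/f["fx"]; y=(v-f["cy"])/f["fy"]
    if f.get("fish"):
        r=np.hypot(x,y); d=np.array([np.sin(r)*x/max(r,1e-9),np.sin(r)*y/max(r,1e-9),np.cos(r)])
    else: d=np.array([x,y,1.])
    return np.array(f["xyz"]),RM(f["rotation"])@(d/np.linalg.norm(d))
def onz(f,u,v,z):
    o,d=ray(f,u,v); return o+d*(z-o[2])/d[2]
def proj(f,p):
    c=RM(f["rotation"]).T@(np.array(p,float)-np.array(f["xyz"]))
    if f.get("fish"):
        r=np.hypot(c[0],c[1]); th=np.arctan2(r,c[2]); c=np.array([c[0]/r*th,c[1]/r*th,1])
    return np.array([f["cx"]+f["fx"]*c[0]/c[2],f["cy"]+f["fy"]*c[1]/c[2]])
def tri(fa,a,fb,b):
    o1,d1=ray(fa,*a);o2,d2=ray(fb,*b)
    s=np.linalg.lstsq(np.c_[d1,-d2],o2-o1,rcond=None)[0]
    p,q=o1+s[0]*d1,o2+s[1]*d2
    return (p+q)/2,np.linalg.norm(p-q)
def frame(n):
    f=dict(grab_frame(n)); f["fish"]=n=="wrist"; return f
def crop(f,u0,v0,u1,v1,k,name):
    im=cv2.resize(f["image"][v0:v1,u0:u1,::-1],None,fx=k,fy=k,interpolation=cv2.INTER_CUBIC); cv2.imwrite("pics/"+name,im)
E
python3 - <<'E'
from h import *
t=frame("top");s=frame("side")
crop(t,300,130,450,260,5,"t_gb.png");crop(t,170,225,270,345,5,"t_ml.png");crop(s,300,200,450,330,5,"s_gb.png");crop(s,170,180,300,260,6,"s_ml.png")
E
```

```text
(no output)
```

View pics/t_gb.png

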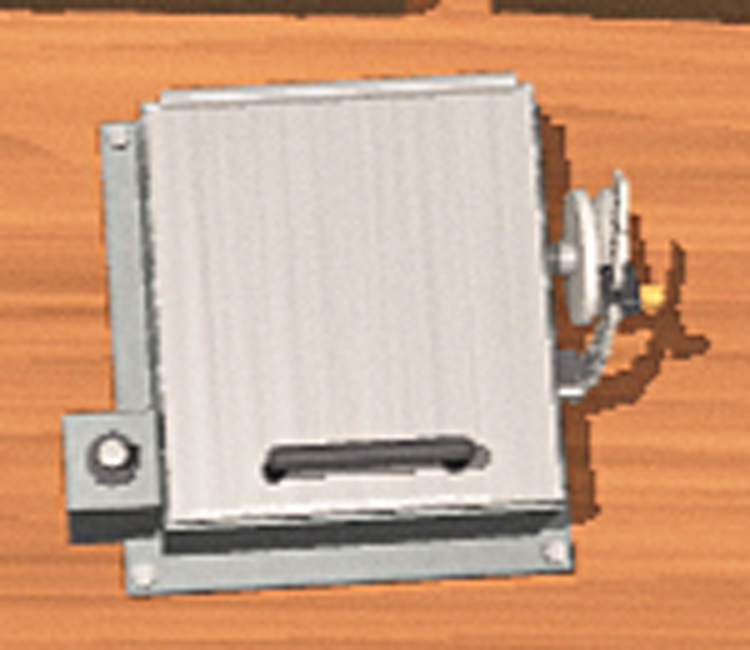

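View pics/t_ml.png

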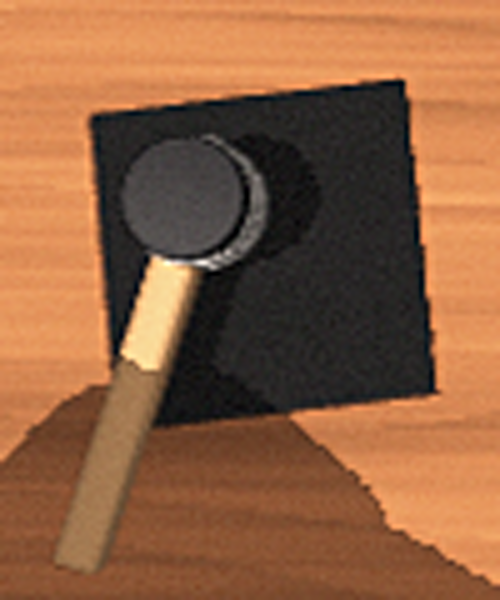

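View pics/s_gb.png

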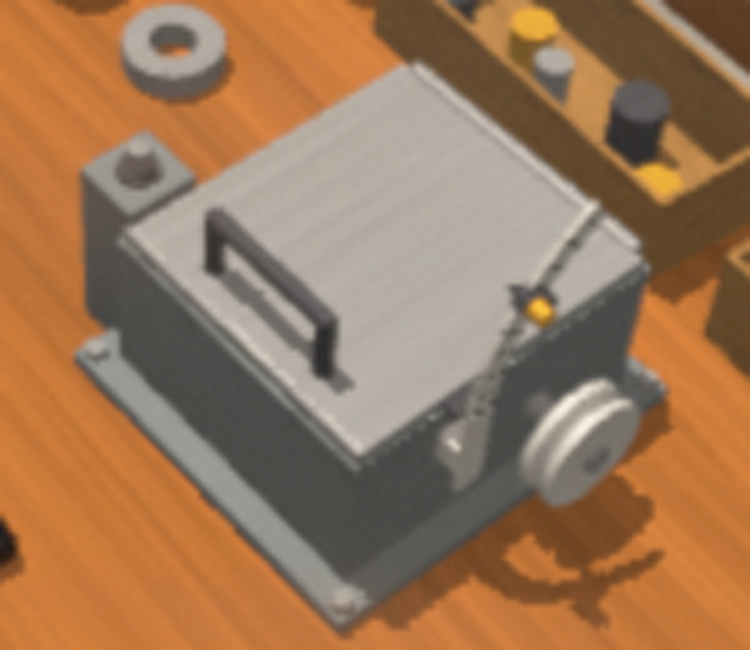

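View pics/s_ml.png

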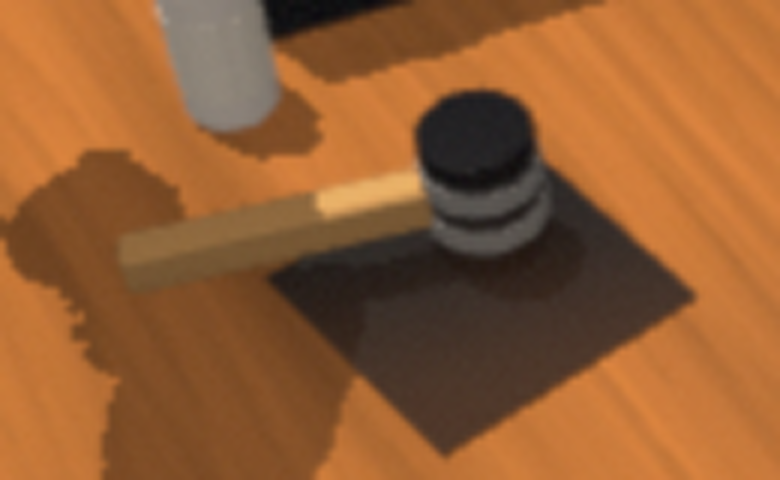

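```bash
python3 - <<'E'
from h import *
t=frame("top");s=frame("side")
T=lambda x,y,u0=300,v0=130,k=5:(u0+(x+.5)/k-.5,v0+(y+.5)/k-.5)
S=lambda x,y:T(x,y,300,200,5)
np.set_printoptions(precision=1,suppress=True)
hd=onz(t,*T(184,198,170,225),89); he=onz(t,*T(77,566,170,225),61)
print("head",hd,"end",he,np.linalg.norm(hd-he), np.degrees(np.arctan2(*(hd-he)[1::-1])))
print("side head",onz(s,*T(478,138,170,180,6),89))
print("mat",[onz(t,*T(x,y,170,225),4) for x,y in[(91,115),(404,80),(436,392)]])
fa=onz(t,*T(130,595),8);fb=onz(t,*T(573,571),8);fc=onz(t,*T(100,125),8)
print("foot",fa,fb,fc,np.linalg.norm(fa-fb),np.linalg.norm(fa-fc),"center",(fb+fc)/2,np.degrees(np.arctan2(*(fc-fa)[1::-1])),np.degrees(np.arctan2(*(fa-fb)[1::-1]))-90)
print("pin",onz(t,*T(116,450),152),onz(s,*S(138,142),152),tri(t,T(116,450),s,S(138,142)))
ca=onz(t,*T(172,521),128);cb=onz(t,*T(566,500),128)
print("cover",ca,cb,np.linalg.norm(ca-cb),np.degrees(np.arctan2(*(ca-cb)[1::-1]))-90)
print("handle",onz(t,*T(372,452),176),[tri(t,T(*a),s,S(*b)) for a,b in [((275,460),(216,216)),((465,447),(328,322))]])
E
```

```text
head [452.7 329.5  89. ] end [267.9 380.7  61. ] 193.7460118587464 -15.479015005419315
side head [452.3 322.9  89. ]
mat [array([503.4, 396.9,   4. ]), array([525.1, 230.6,   4. ]), array([359.4, 208.2,   4. ])]
foot [506.6  28.8   8. ] [ 523.6 -208.2    8. ] [764.3  49.3   8. ] 237.618719717297 258.5485080892364 center [644.  -79.4   8. ] 4.545888098636548 4.110308932954922
pin [561.6  38.2 152. ] [562.   43.8 152. ] (array([559.7,  38.7, 158.4]), np.float64(1.9687081715974237))
cover [530.3   9.8 128. ] [ 544.3 -185.9  128. ] 196.19205146864937 4.084103812425084
handle [558.9 -85.  176. ] [(array([555.6, -38.9, 170.9]), np.float64(1.347611906127746)), (array([ 562.7, -130.3,  170.1]), np.float64(0.9322293827030678))]
```

Measurements agree with the given sizes: foot 238×259, cover 196, handle end at 192 from the head. Gearbox is at about (644,-79), yaw 4.2°. Next I move above the mallet and refine it with the wrist camera.

```bash
python3 - <<'E'
from h import *
np.set_printoptions(precision=1,suppress=True)
print("oil",onz(frame("top"),130,292,85))
for y in (164.5,-15.5): print(y,solve_ik([395,344,230],[180,0,y]))
move_pose([395,344,230],[180,0,164.5])
f=frame("wrist");cv2.imwrite("pics/w1.png",f["image"][:,:,::-1])
print(get_clock(),get_eef_pos(),get_contact_force(),f["xyz"],f["rotation"])
for p in [(452.5,328,89),(452.5-195*np.cos(np.radians(15.5)),328+195*np.sin(np.radians(15.5)),61)]: print(proj(f,p))
E
```

```text
oil [379.9 518.6  85. ]
164.5 [26.7 -7.5 -9.4 88.1  0.  42.2]
-15.5 [  26.7   -7.5   -9.4   88.1    0.  -137.8]
1.45 [394.6 344.9 230.2] [ 0.4  0.5 -0.3] [330.3 363.1 358.7] [164.6  -0.1  74.5]
[318.9 305.1]
[318.8  58.1]
```

View pics/w1.png

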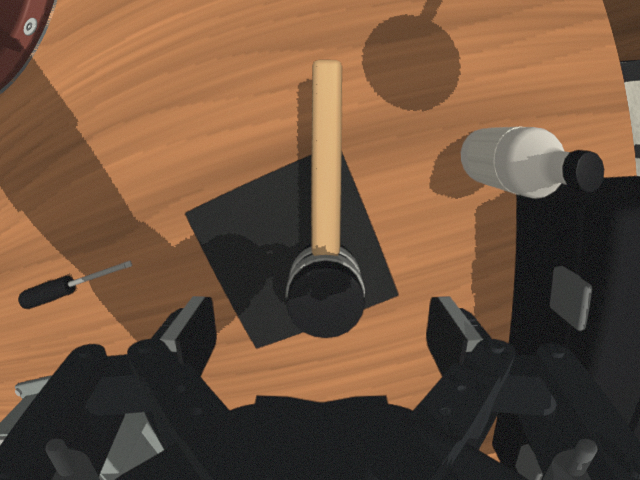

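The wrist view shows the head top centred at about (326,299), the handle end at (326,61), and the jaws straddling the handle line.

```bash
python3 - <<'E'
from h import *
np.set_printoptions(precision=1,suppress=True)
f=frame("wrist")
a=onz(f,326,299,89);b=onz(f,326.5,61,61);c=onz(f,326.5,244,61)
print(a,b,c,np.linalg.norm((a-b)[:2]),np.degrees(np.arctan2(*(a-b)[1::-1])))
E
```

```text
[448.6 335.2  89. ] [268.3 385.5  61. ] [412.7 345.8  61. ] 187.19066438352357 -15.605775352000379
```

```bash
python3 - <<'E'
from h import *
np.set_printoptions(precision=1,suppress=True)
o=[180,0,164.4]
move_l([391.3,349,110],o,v=150)
print(move_l([391.3,349,42],o,v=80,guard=8),get_eef_pos(),get_contact_force())
grip(0); print(get_width(),get_contact_force(),get_eef_pos())
wait(.2)
move_l([391.3,349,60],o,v=40); wait(.3)
print(get_contact_force(),get_ft_torque(),get_eef_pos(),get_width())
move_l([391.3,349,250],o,v=200)
f=frame("wrist");cv2.imwrite("pics/w2.png",f["image"][:,:,::-1]);s=frame("side");crop(s,170,100,300,230,5,"s2.png")
print(get_clock())
E
```

```text
False [391.7 349.2  42.5] [-0.   0.3  0. ]
23.61931478503057 [-0.2  0.1  3.2] [391.4 349.1  42.3]
[ 0.8 -0.2 -5.5] [0.1 0.3 0. ] [391.2 348.9  59.8] 23.50468904139765
6.3333
```

View pics/w2.png

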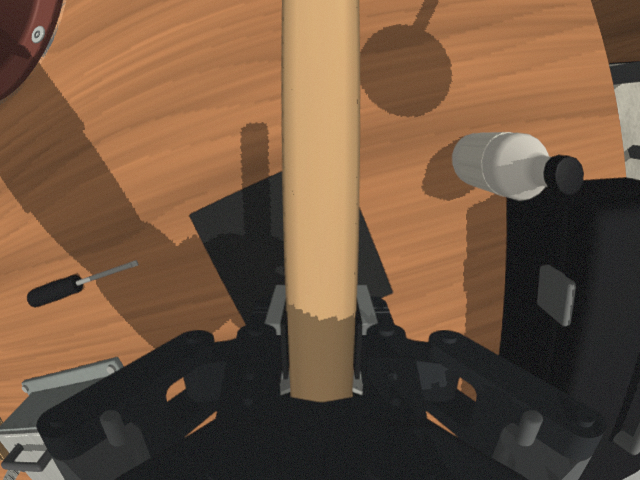

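View pics/s2.png

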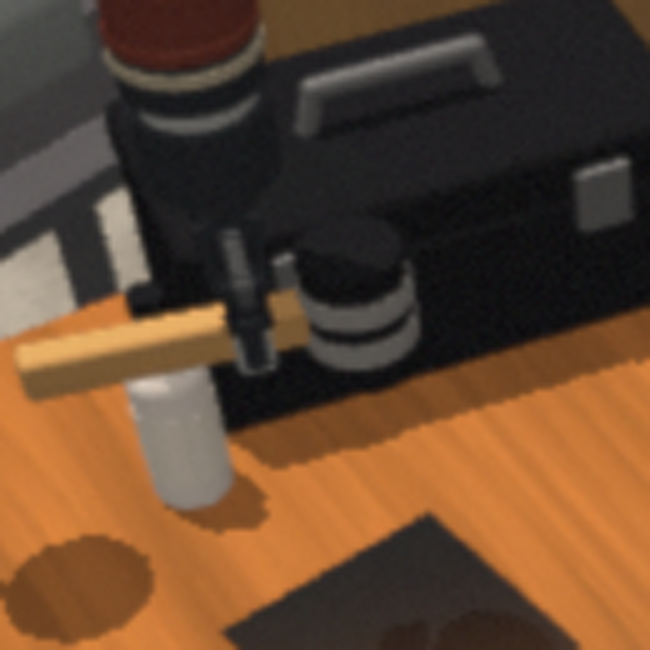

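Mallet is held level: width 23.5, weight about 4.5–5.5 N. I carry it over to the pin and press with the face, contacting 15 mm from the head axis on the grip side so it stays within the grip's moment.

```bash
python3 - <<'E'
from h import *
np.set_printoptions(precision=1,suppress=True)
o=[180,0,164.4]
x,y=515.2,52.1
move_l([391.3,349,255],o,v=200)
move_l([x,y,255],o,v=200)
move_l([x,y,200],o,v=80)
print(get_contact_force(),get_eef_pos(),get_clock())
t=frame("top");crop(t,280,160,400,260,6,"t3.png");s=frame("side");crop(s,270,160,400,280,6,"s3.png")
E
```

```text
[ 0.1 -0.4 -5.3] [515.4  52.  200.5] 9.175
```

View pics/s3.png

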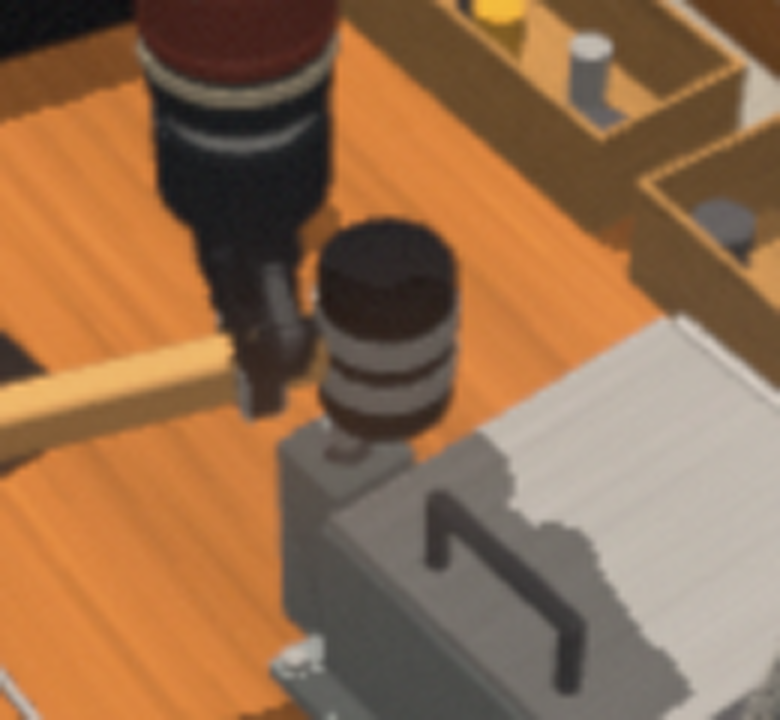

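View pics/t3.png

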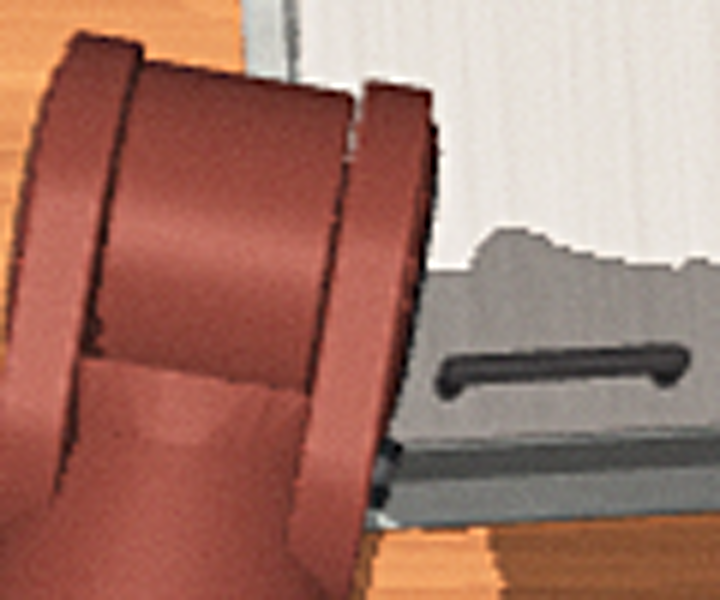

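The side view (crop) shows the head just above the housing, with the pin base at (345,450) under the left of the face, as intended. Pressing now.

```bash
python3 - <<'E'
from h import *
np.set_printoptions(precision=1,suppress=True)
o=[180,0,164.4]
x,y=515.2,52.1
f0=get_contact_force()[2]
for z in np.arange(194,168,-2):
    r=move_l([x,y,z],o,v=20,guard=12)
    print(z,r,get_eef_pos()[2].round(1),(get_contact_force()[2]-f0).round(1),get_ft_torque())
    if get_contact_force()[2]-f0>11: break
print(get_clock())
s=frame("side");crop(s,270,160,400,280,6,"s4.png")
E
```

```text
194 False 193.8 -0.5 [ 0.   0.2 -0. ]
192 False 191.8 0.4 [0.1 0.3 0. ]
190 False 190.0 -0.4 [ 0.1  0.1 -0. ]
188 False 188.1 0.9 [ 0.1  0.  -0. ]
186 False 185.9 1.2 [ 0.  -0.1 -0. ]
184 False 183.8 0.6 [ 0.  -0.1  0.1]
182 False 181.8 0.9 [ 0. -0.  0.]
180 False 179.8 0.1 [ 0.  -0.1  0. ]
178 False 177.8 1.2 [ 0.  -0.1 -0.1]
176 False 176.2 7.6 [ 0.   0.4 -0. ]
174 False 175.9 20.2 [0.1 1.7 0. ]
12.225
```

View pics/s4.png

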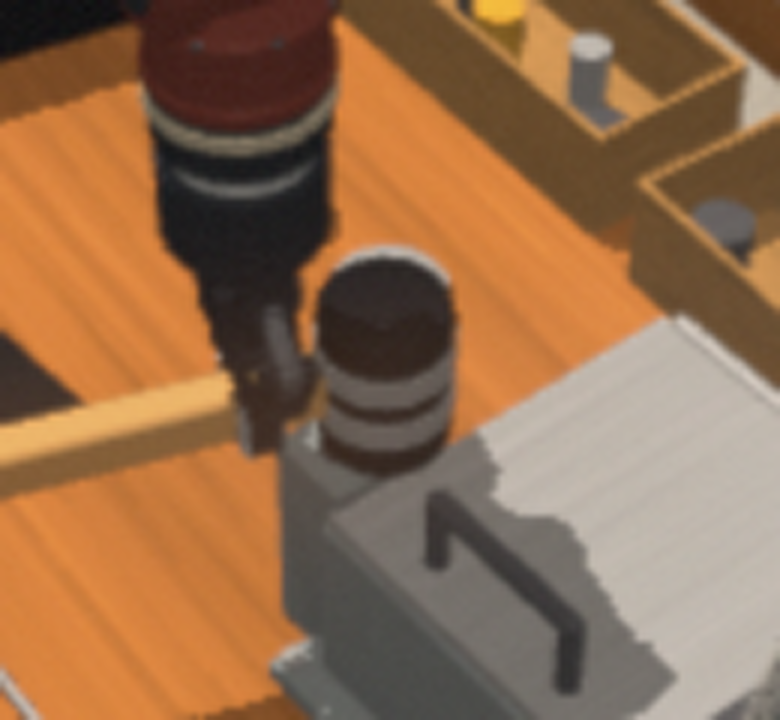

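Resistance starts at TCP z≈190 and there's a hard stop at 176. That's 14 mm of travel, ending at the predicted height. Lifting and checking the pin and the mallet tilt.

```bash
python3 - <<'E'
from h import *
np.set_printoptions(precision=1,suppress=True)
o=[180,0,164.4]
x,y=515.2,52.1
move_l([x,y,255],o,v=150)
move_l([391.3,349,255],o,v=220)
s=frame("side");crop(s,170,100,300,230,5,"s5.png");crop(s,300,200,450,330,5,"s5g.png")
print(get_contact_force(),get_ft_torque(),get_width(),get_clock())
E
```

```text
[ 0.1  0.8 -4.4] [0.1 0.2 0. ] 22.954793372716832 14.625
```

View pics/s5.png

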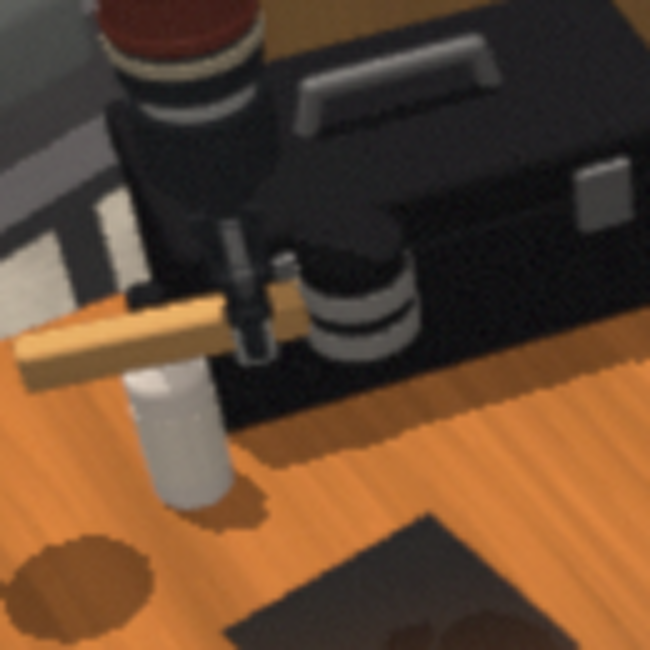

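View pics/s5g.png

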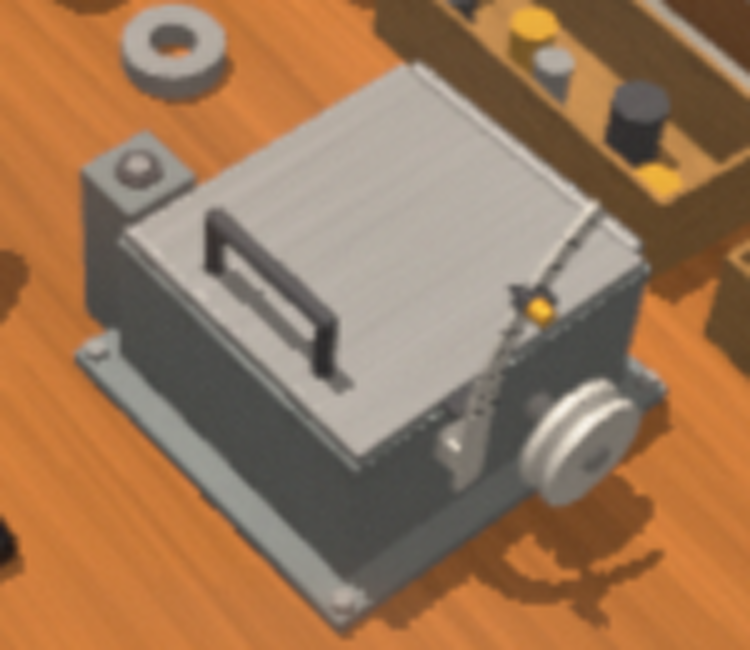

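Pin now sits low in its housing (crop (138,165); it was at (138,142)), and the mallet is still level. Setting it back on the mat.

```bash
python3 - <<'E'
from h import *
np.set_printoptions(precision=1,suppress=True)
o=[180,0,164.4]
x,y=391.3,349
move_l([x,y,60],o,v=150)
for z in np.arange(46,38.9,-1):
    r=move_l([x,y,z],o,v=30 if z<46 else 60,guard=3)
    print(z,r,get_eef_pos()[2].round(1),get_contact_force()[2].round(1),get_ft_torque())
    if r or get_contact_force()[2]>-1: break
grip(60); print(get_width())
wait(.2); move_l([x,y,110],o,v=100); move_l([x,y,260],o,v=200)
f=frame("wrist");cv2.imwrite("pics/w6.png",f["image"][:,:,::-1]); s=frame("side");crop(s,170,180,300,260,6,"s6.png")
print(get_clock())
E
```

```text
46.0 True 43.3 -4.6 [ 0.   0.2 -0. ]
60.05776909660853
18.8417
```

View pics/w6.png

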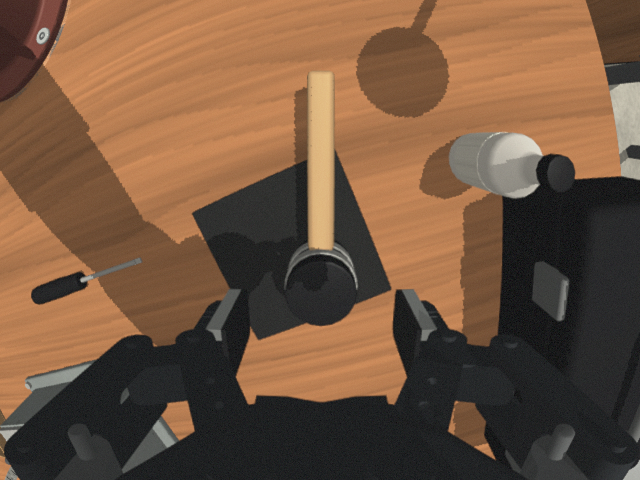

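View pics/s6.png

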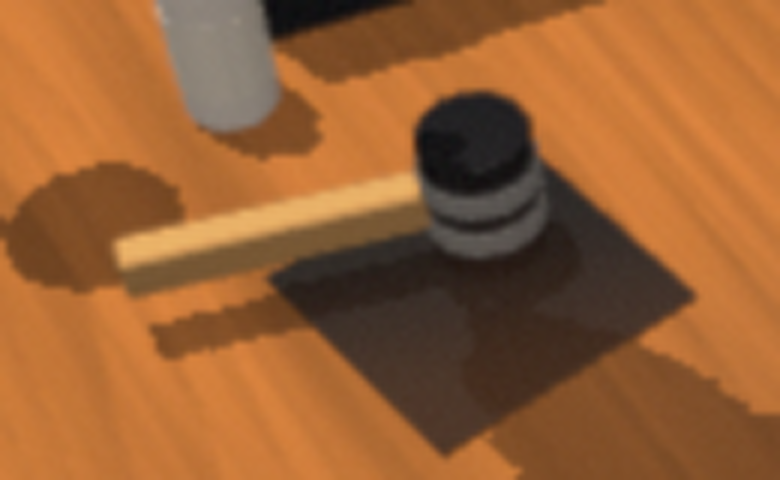

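Mallet stands upright on the mat, released, with its head at about (320,288) in the wrist view. Now I check IK along the cover's arc for some tool tilts.

```bash
cat >> h.py <<'E'
GB=np.array([644.,-79.6,0]); G=4.2
def gb(p): return GB+R.from_euler('z',G,degrees=True).apply(p)
def hand(th,phi,sgn=1,back=0):
    """TCP pose for holding the cover bar at opening th, tool tilt phi relative to cover"""
    c,s=np.cos(th),np.sin(th)
    h=gb([100-185*c+45*s,0,125+185*s+45*c])
    B=np.array([[0,-1,0],[-sgn,0,0],[0,0,-1]]).astype(float)  # cols x,y,z
    B=np.c_[[0,-sgn,0],[-sgn,0,0],[0,0,-1]].astype(float)
    M=R.from_euler('z',G,degrees=True)*R.from_euler('y',th+phi)*R.from_matrix(B)
    z=M.as_matrix()[:,2]
    return h+z*(5-back),M.as_euler('xyz',degrees=True)
E
python3 - <<'E'
from h import *
np.set_printoptions(precision=0,suppress=True)
for sgn in(1,-1):
  for phi in (0,-.2,-.35,-.5):
    print(sgn,phi)
    for th,b in [(0,80),(0,0),(.35,0),(.7,0)]:
        p,o=hand(th,phi,sgn,b); q=solve_ik(p,o); print(p,o, None if q is None else np.array(q))
E
```

```text
1 0
[559. -86. 245.] [180.   0. -86.] [ -22.   -0.   -1.   89.    0. -116.]
[559. -86. 165.] [180.   0. -86.] [ -22.   -0.   -9.   81.    0. -116.]
[584. -84. 226.] [160.   0. -86.] [ -17.   30.   30.  108.   -7. -110.]
[628. -81. 275.] [140.   0. -86.] None
1 -0.2
[544. -87. 244.] [-169.    0.  -86.] [ -26.  -17.  -17.   80.    6. -119.]
[560. -86. 165.] [-169.    0.  -86.] [ -25.  -14.  -23.   71.    6. -119.]
[585. -84. 226.] [171.   0. -86.] [ -19.   15.   13.   96.   -3. -113.]
[629. -81. 274.] [151.   0. -86.] None
1 -0.35
[534. -88. 240.] [-160.    0.  -86.] [ -29.  -29.  -28.   74.   11. -122.]
[561. -86. 165.] [-160.    0.  -86.] [ -27.  -24.  -33.   64.   10. -120.]
[586. -84. 226.] [180.   0. -86.] [ -21.    4.    2.   87.    0. -115.]
[630. -81. 274.] [160.   0. -86.] [ -16.   43.   52.  118.   -7. -109.]
1 -0.5
[523. -88. 236.] [-151.    0.  -86.] [ -33.  -42.  -40.   69.   17. -124.]
[562. -86. 166.] [-151.    0.  -86.] [ -30.  -35.  -43.   58.   16. -121.]
[587. -84. 226.] [-171.    0.  -86.] [ -23.   -6.   -9.   79.    4. -117.]
[631. -81. 274.] [169.   0. -86.] [ -17
[... 391 characters left out ...]
4.] [-25. -14. -23.  71.   6.  61.]
[585. -84. 226.] [-171.    0.   94.] [-19.  15.  13.  96.  -3.  67.]
[629. -81. 274.] [-151.    0.   94.] None
-1 -0.35
[534. -88. 240.] [160.   0.  94.] [-29. -29. -28.  74.  11.  58.]
[561. -86. 165.] [160.   0.  94.] [-27. -24. -33.  64.  10.  60.]
[586. -84. 226.] [-180.    0.   94.] [-21.   4.   2.  87.   0.  65.]
[630. -81. 274.] [-160.    0.   94.] [-16.  43.  52. 118.  -7.  71.]
-1 -0.5
[523. -88. 236.] [151.   0.  94.] [-33. -42. -40.  69.  17.  56.]
[562. -86. 166.] [151.   0.  94.] [-30. -35. -43.  58.  16.  59.]
[587. -84. 226.] [171.   0.  94.] [-23.  -6.  -9.  79.   4.  63.]
[631. -81. 274.] [-169.    0.   94.] [-17.  29.  35. 107.  -4.  69.]
```

```bash
python3 - <<'E'
from h import *
np.set_printoptions(precision=1,suppress=True)
p,o=hand(0,-.4,1,75)
q=solve_ik(p,o); print(p,o,np.array(q))
move_pose(p,o)
grip(42)
f=frame("wrist");cv2.imwrite("pics/w7.png",f["image"][:,:,::-1])
print(get_clock(),get_eef_pos(),get_width(),f["xyz"],f["rotation"])
for a in (.4,.5,.6,.7):print(a,proj(f,gb([100-140*np.cos(a),-115,125+140*np.sin(a)])))
print(proj(f,gb([-40,-115,125])),"bar",proj(f,gb([-85,45,170])),proj(f,gb([-85,-45,170])),proj(f,gb([-75,125,138])))
E
```

```text
[532.  -87.8 234.5] [-157.1    0.   -85.8] [ -30.4  -33.2  -32.4   71.7   12.8 -122.4]
21.6583 [532.1 -87.7 234.5] 41.60704775640652 [ 487.5 -157.9  352.8] [ 164.5   22.9 -175.8]
0.4 [224.9  61.3]
0.5 [202.7  59.7]
0.6 [178.6  59.1]
0.7 [153.3  59.6]
[286.4  72.3] bar [321.7 331.4] [321.7 181.3] [325.8 397.7]
```

View pics/w7.png

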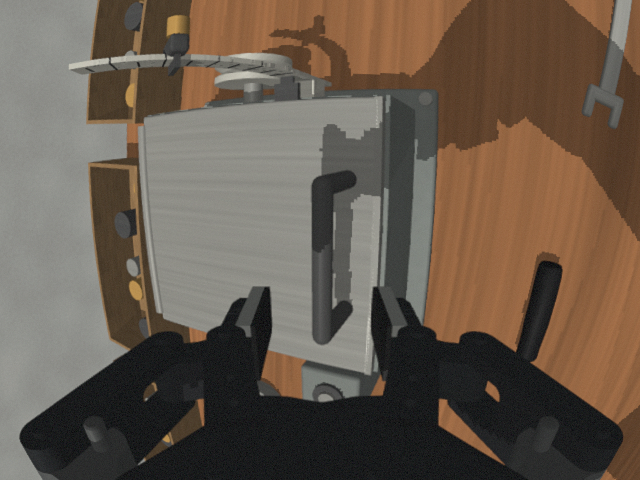

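Bar projections match (bar seen at column 322, rows 181–340). The clip shows at (177,50), with a tip near (174,70). Zooming.

```bash
python3 - <<'E'
from h import *
f=frame("wrist");crop(f,120,0,340,130,3.6,"w8.png")
E
```

```text
(no output)
```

View pics/w8.png

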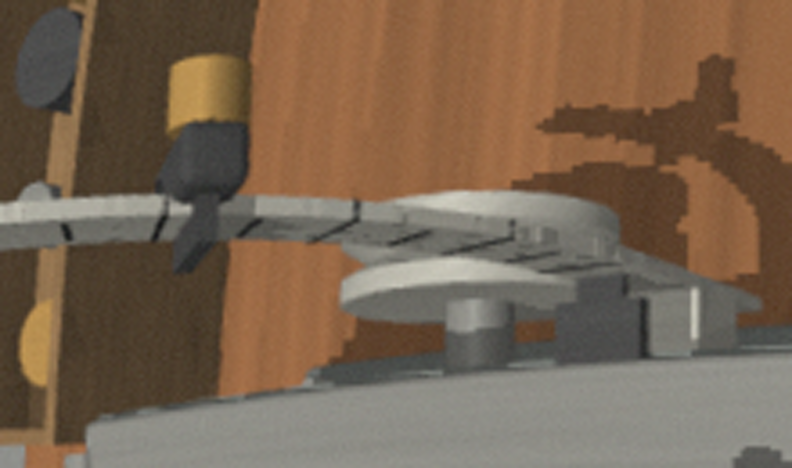

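```bash
python3 - <<'E'
from h import *
np.set_printoptions(precision=1,suppress=True)
p,o=gb([-60,-70,300]),[180,0,-90+G]
print(solve_ik(p,o))
move_pose(p,o)
f=frame("wrist");cv2.imwrite("pics/w9.png",f["image"][:,:,::-1])
u,v=proj(f,gb([-20,-115,195]));print(u,v)
u0=int(np.clip(u-100,0,440));v0=int(np.clip(v-75,0,330));print(u0,v0);crop(f,u0,v0,u0+200,v0+150,4,"w9c.png")
np.save("w9.npy",f,allow_pickle=True)
for a in (.4,.5,.6,.7):print(a,proj(f,gb([100-140*np.cos(a),-115,125+140*np.sin(a)])))
print(proj(f,gb([-40,-115,125])),get_clock())
E
```

```text
[ -26.9    8.8   14.4   95.6    0.  -121.1]
258.30820225368996 175.60128053878594
158 100
0.4 [275.2 173.2]
0.5 [263.4 175.1]
0.6 [248.7 177.2]
0.7 [231.1 179.4]
[296.8 167.2] 22.7333
```

View pics/w9c.png

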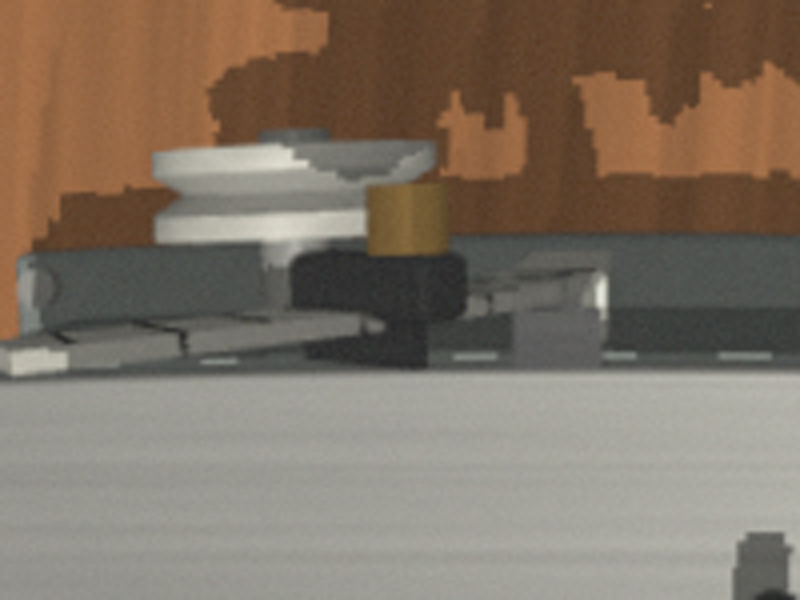

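View pics/w9.png

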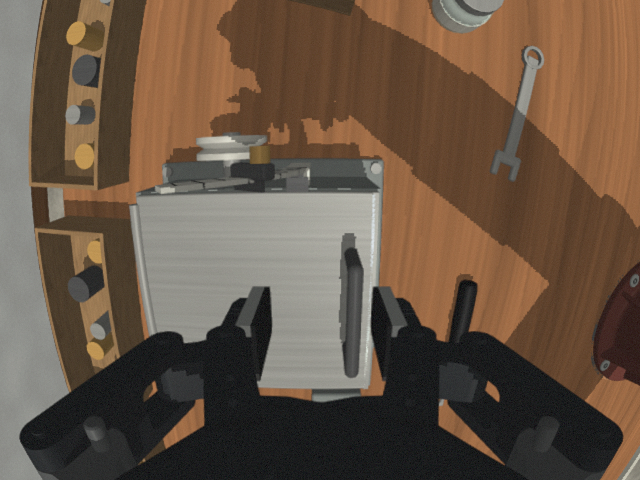

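```bash
python3 - <<'E'
from h import *
np.set_printoptions(precision=3,suppress=True)
f9=np.load("w9.npy",allow_pickle=True).item()
f7=dict(f9); f7["xyz"]=np.array([487.5,-157.9,352.8]); f7["rotation"]=[164.5,22.9,-175.8]
Ri=R.from_euler('z',-G,degrees=True)
def aty(f,u,v,y):
    o,d=ray(f,u,v); o=Ri.apply(o-GB); d=Ri.apply(d); p=o+d*(y-o[1])/d[1]; 
    return np.r_[p,np.hypot(p[0]-100,p[2]-125),np.arctan2(p[2]-125,100-p[0])]
C7=lambda x,y:(120+x/3.6,y/3.6); C9=lambda x,y:(158+x/4,100+y/4)
for c in [(187,268),(197,235),(204,200),(210,180)]:
    print(c);[print("  ",aty(f7,*C7(*c),y)) for y in(-100,-105,-110,-115,-120,-125)]
print("cover edge w9 at pointer",aty(f9,*C9(560,370),-98), proj(f9,gb([-40,-98,128])))
print("ptr w7",[aty(f7,*C7(*c),-105) for c in[(560,290),(640,290)]])
for a in (.5,.55,.6,.65): print(a,[ (3.6*(proj(f7,gb([100-r*np.cos(a),y,125+r*np.sin(a)]))-[120,0])).round(0) for r in(130,140,150) for y in(-103,-115)])
E
```

```text
(187, 268)
   [ -36.659 -100.     229.671  172.138    0.654]
   [ -17.908 -105.     211.223  146.07     0.631]
   [   0.844 -110.     192.775  120.105    0.6  ]
   [  19.595 -115.     174.327   94.329    0.55 ]
   [  38.347 -120.     155.879   68.954    0.464]
   [  57.098 -125.     137.431   44.666    0.282]
(197, 235)
   [ -51.803 -100.     243.053  192.304    0.661]
   [ -35.321 -105.     226.611  169.223    0.644]
   [ -18.838 -110.     210.168  146.206    0.622]
   [  -2.356 -115.     193.725  123.287    0.591]
   [  14.127 -120.     177.282  100.537    0.547]
   [  30.609 -125.     160.839   78.099    0.477]
(204, 200)
   [ -64.383 -100.     254.711  209.396    0.668]
   [ -49.785 -105.     240.015  188.849    0.655]
   [ -35.188 -110.     225.319  168.344    0.638]
   [ -20.59  -115.     210.623  147.896    0.617]
   [  -5.992 -120.     195.926  127.534    0.59 ]
   [   8.606 -125.     181.23   107.307    0.552]
(210, 180)
   [ -70.567 -100.     260.197  217.65     0.67 ]
   [ -56.896 -105.     246.322  198.332    0.658]
   [ -43.225 -110.     232.448  179.049    0.644]
   [ -
[... 180 characters left out ...]
8.    152.977 145.222   0.194] [296.8   188.267]
ptr w7 [array([ -45.952, -105.   ,  150.197,  148.111,    0.171]), array([ -57.597, -105.   ,  142.851,  158.605,    0.113])]
0.5 [array([275., 299.]), array([276., 228.]), array([296., 288.]), array([297., 214.]), array([320., 277.]), array([321., 200.])]
0.55 [array([237., 298.]), array([238., 227.]), array([254., 288.]), array([255., 213.]), array([272., 276.]), array([273., 198.])]
0.6 [array([197., 299.]), array([198., 226.]), array([209., 288.]), array([211., 212.]), array([223., 276.]), array([224., 197.])]
0.65 [array([157., 300.]), array([158., 227.]), array([164., 289.]), array([165., 212.]), array([172., 277.]), array([173., 197.])]
```

Clip angle estimate: about 0.61–0.63 rad. Now I grasp the bar.

```bash
python3 - <<'E'
from h import *
np.set_printoptions(precision=2,suppress=True)
p,o=hand(0,-.4,1,75); move_pose(p,o)
p,o=hand(0,-.4); print(p,move_l(p,o,v=70,guard=6),get_eef_pos(),get_contact_force())
grip(0); wait(.2); print(get_width(),get_contact_force(),get_ft_torque(),get_eef_pos(),get_clock())
f=frame("wrist");cv2.imwrite("pics/w10.png",f["image"][:,:,::-1])
E
```

```text
[561.17 -85.68 165.39] False [561.36 -85.83 166.03] [ 0.23  0.27 -0.12]
10.029917386495242 [-6.5  -1.71  3.8 ] [-0.07  1.45 -0.  ] [560.57 -85.86 165.45] 25.525
```

View pics/w10.png

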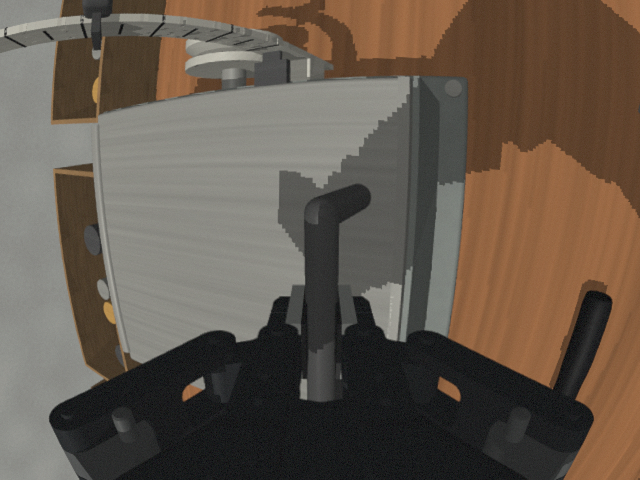

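Bar is gripped, with a small side load of 6 N. Lifting along the arc in steps.

```bash
python3 - <<'E'
from h import *
np.set_printoptions(precision=2,suppress=True)
for th in np.arange(.05,.51,.05):
    p,o=hand(th,-.4); move_l(p,o,v=60)
    print(round(th,2),get_contact_force(),get_ft_torque(),np.linalg.norm(get_eef_pos()-p).round(1),get_width().round(1))
    if np.linalg.norm(get_contact_force())>40: break
f=frame("wrist");cv2.imwrite("pics/w11.png",f["image"][:,:,::-1]);np.save("w11.npy",f,allow_pickle=True)
s=frame("side");crop(s,300,170,450,300,5,"s11.png")
print(get_clock())
E
```

```text
Traceback (most recent call last):
AttributeError: 'float' object has no attribute 'round'
```

```bash
python3 - <<'E'
from h import *
np.set_printoptions(precision=2,suppress=True)
for th in np.arange(.05,.51,.05):
    p,o=hand(th,-.4); move_l(p,o,v=60)
    print(round(th,2),get_contact_force(),get_ft_torque(),np.linalg.norm(get_eef_pos()-p).round(1),round(get_width(),1))
    if np.linalg.norm(get_contact_force())>35: break
f=frame("wrist");cv2.imwrite("pics/w11.png",f["image"][:,:,::-1]);np.save("w11.npy",f,allow_pickle=True)
s=frame("side");crop(s,300,170,450,300,5,"s11.png")
print(get_clock())
E
```

```text
0.05 [-3.88 -3.41 -5.05] [-0.61  1.49 -0.24] 1.8 9.9
0.1 [-7.64 -3.21 -3.68] [-0.71  1.8  -0.19] 1.3 10.0
0.15 [-8.95 -3.58 -2.73] [-0.77  2.04 -0.2 ] 1.3 10.3
0.2 [-9.33 -4.24 -3.1 ] [-0.72  2.17 -0.18] 1.3 10.0
0.25 [-11.11  -3.77  -2.11] [-0.76  2.25 -0.07] 1.2 10.0
0.3 [-11.94  -3.31  -0.88] [-0.78  2.38 -0.08] 1.1 10.0
0.35 [-11.28  -4.21  -1.11] [-0.83  2.34  0.01] 1.1 9.9
0.4 [-11.58  -3.17  -0.62] [-0.75  2.31 -0.05] 1.0 9.8
0.45 [-12.82  -4.29   1.03] [-0.75  2.28  0.07] 1.0 10.1
0.5 [-12.41  -3.15  -0.15] [-0.73  2.32  0.04] 1.0 9.5
29.0083
```

View pics/w11.png

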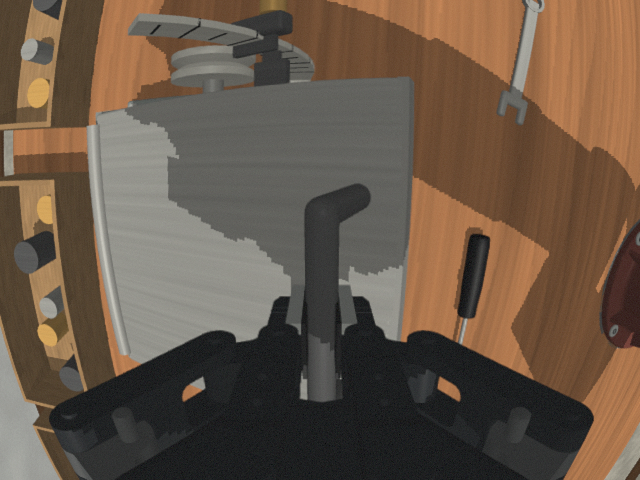

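View pics/s11.png

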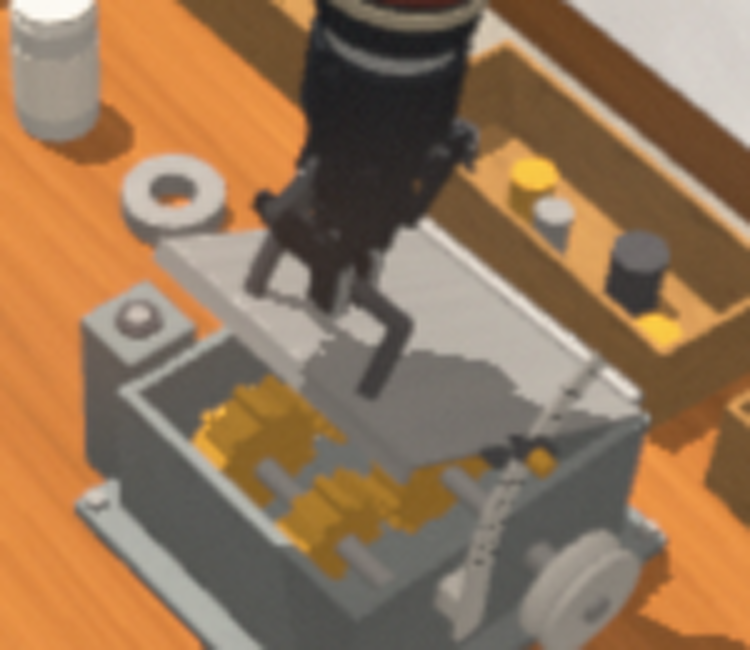

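Cover is free and open near 0.5 rad. The pointer and clip are both in the wrist view around (270,50). Zooming.

```bash
python3 - <<'E'
from h import *
f=frame("wrist");crop(f,190,0,340,100,5.3,"w12.png")
print(get_eef_pos(),hand(.5,-.4))
for th in (.5,.52,.55,.6,.62,.64): print(th,[ (5.3*(proj(f,gb([100-140*np.cos(th),y,125+140*np.sin(th)]))-[190,0])).round(0) for y in (-98,-106,-115)])
E
```

```text
[601.78409486 -82.83736524 247.89957421] (array([602.83306065, -82.62311105, 248.2099191 ]), array([174.27042205,   0.        , -85.8       ]))
0.5 [array([425., 418.]), array([425., 335.]), array([426., 243.])]
0.52 [array([409., 414.]), array([409., 330.]), array([410., 237.])]
0.55 [array([383., 408.]), array([383., 322.]), array([384., 228.])]
0.6 [array([335., 398.]), array([336., 310.]), array([337., 212.])]
0.62 [array([314., 394.]), array([315., 305.]), array([316., 206.])]
0.64 [array([292., 390.]), array([293., 300.]), array([294., 200.])]
```

View pics/w12.png

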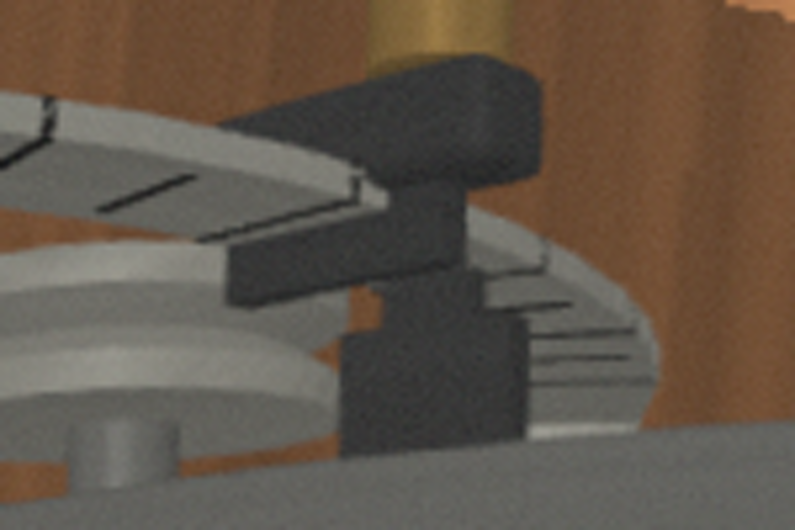

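```bash
python3 - <<'E'
from h import *
np.set_printoptions(precision=2,suppress=True)
f9=np.load("w9.npy",allow_pickle=True).item();f=np.load("w11.npy",allow_pickle=True).item()
f7=dict(f9); f7["xyz"]=np.array([487.5,-157.9,352.8]); f7["rotation"]=[164.5,22.9,-175.8]
C7=lambda x,y:(120+x/3.6,y/3.6); C9=lambda x,y:(158+x/4,100+y/4); C=lambda x,y:(190+x/5.3,y/5.3)
Ri=R.from_euler('z',-G,degrees=True)
def pr(n,t):
    p,e=t; p=Ri.apply(p-GB); print(n,p,e.round(1),"r",np.hypot(p[0]-100,p[2]-125).round(1),"a",np.arctan2(p[2]-125,100-p[0]).round(3))
pr("outer bot",tri(f,C(463,266),f9,C9(428,368)))
pr("inner bot",tri(f,C(232,306),f9,C9(305,356)))
pr("outer bot 7",tri(f,C(463,266),f7,C7(194,262)))
pr("outer bot 7/9",tri(f9,C9(428,368),f7,C7(194,262)))
pr("body outer cnr top",tri(f,C(540,90),f9,C9(466,255)))
pr("body outer cnr bot",tri(f,C(540,175),f9,C9(466,315)))
pr("body outer cnr bot79",tri(f9,C9(466,315),f7,C7(244,190)))
E
```

```text
outer bot [ -26.76 -107.12  214.19] 0.5 r 155.0 a 0.613
inner bot [  -5.84 -107.46  201.56] 0.6 r 130.6 a 0.626
outer bot 7 [ -26.57 -104.86  218.65] 2.4 r 157.5 a 0.637
outer bot 7/9 [ -26.53 -105.67  217.14] 3.9 r 156.5 a 0.629
body outer cnr top [ -32.71 -123.41  212.59] 0.0 r 159.0 a 0.583
body outer cnr bot [ -32.78 -114.88  215.05] 0.2 r 160.4 a 0.596
body outer cnr bot79 [ -32.45 -114.21  214.28] 1.3 r 159.7 a 0.593
```

```bash
python3 - <<'E'
from h import *
f=frame("wrist")
im=f["image"][:100,190:340].astype(float); im=np.clip((im-25)*3.2,0,255).astype(np.uint8)
cv2.imwrite("pics/w13.png",cv2.resize(im[:,:,::-1],None,fx=5.3,fy=5.3,interpolation=cv2.INTER_CUBIC))
print(RM([0,0,-G])@(np.array(f["xyz"])-GB))
E
```

```text
[-28.88575299 -66.89879545 375.70325913]
```

View pics/w13.png

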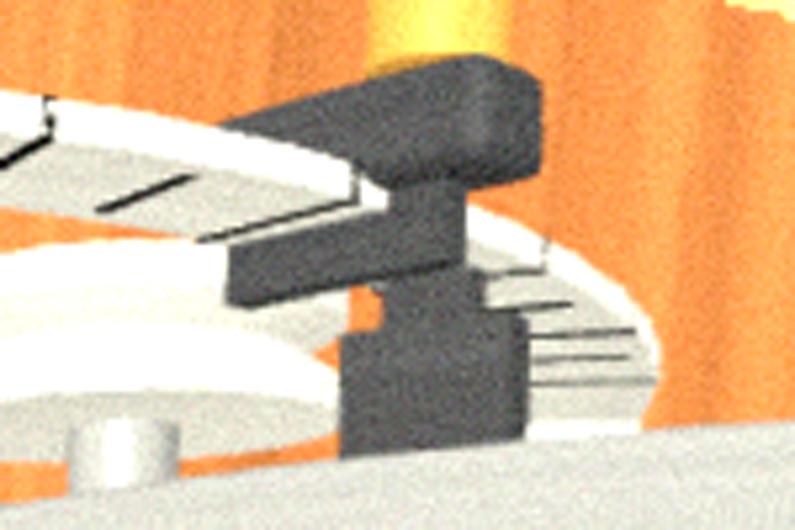

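```bash
python3 - <<'E'
from h import *
np.set_printoptions(precision=2,suppress=True)
for th in (.54,.57):
    p,o=hand(th,-.4); move_l(p,o,v=40)
    print(th,get_contact_force(),get_ft_torque(),get_eef_pos()-p)
f=frame("wrist");np.save("w14.npy",f,allow_pickle=True)
im=f["image"][:120,190:340].astype(float); im=np.clip((im-20)*2.6,0,255).astype(np.uint8)
cv2.imwrite("pics/w14.png",cv2.resize(im[:,:,::-1],None,fx=5,fy=5,interpolation=cv2.INTER_CUBIC))
for th in (.55,.57,.6,.62,.64): print(th,[ (5*(proj(f,gb([100-r*np.cos(th),y,125+r*np.sin(th)]))-[190,0])).round(0) for r in (130,140,156) for y in (-110,-115)])
print(get_clock())
E
```

```text
0.54 [-11.39  -3.72  -1.43] [-0.61  2.19  0.07] [-0.96 -0.22 -0.18]
0.57 [-11.61  -4.21  -1.4 ] [-0.7   2.16  0.09] [-0.93 -0.2  -0.13]
0.55 [array([330., 295.]), array([330., 249.]), array([416., 283.]), array([417., 236.]), array([564., 265.]), array([564., 216.])]
0.57 [array([316., 291.]), array([317., 244.]), array([402., 278.]), array([403., 230.]), array([550., 258.]), array([550., 209.])]
0.6 [array([294., 284.]), array([295., 237.]), array([380., 270.]), array([380., 221.]), array([527., 248.]), array([527., 198.])]
0.62 [array([278., 280.]), array([279., 232.]), array([363., 264.]), array([364., 215.]), array([510., 241.]), array([511., 190.])]
0.64 [array([262., 275.]), array([263., 227.]), array([346., 259.]), array([347., 209.]), array([492., 234.]), array([493., 182.])]
29.7833
```

View pics/w14.png

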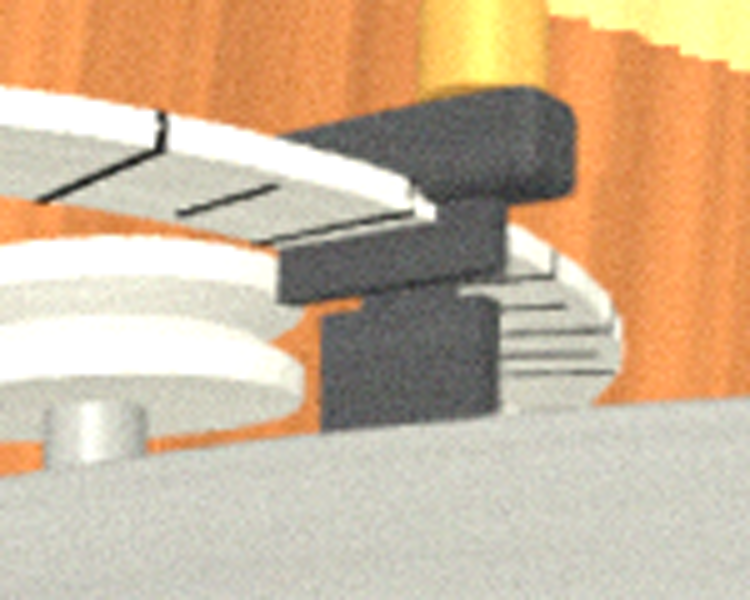

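```bash
python3 - <<'E'
from h import *
a=cv2.imread("pics/w7.png")[5:90,150:210].astype(float); a=np.clip((a-15)*2.6,0,255).astype(np.uint8)
b=cv2.imread("pics/w10.png")[0:85,60:130].astype(float); b=np.clip((b-15)*2.6,0,255).astype(np.uint8)
k=6
cv2.imwrite("pics/w15.png",np.hstack([cv2.resize(x,None,fx=k,fy=k,interpolation=cv2.INTER_CUBIC) for x in (a,b)]))
E
```

```text
(no output)
```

View pics/w15.png

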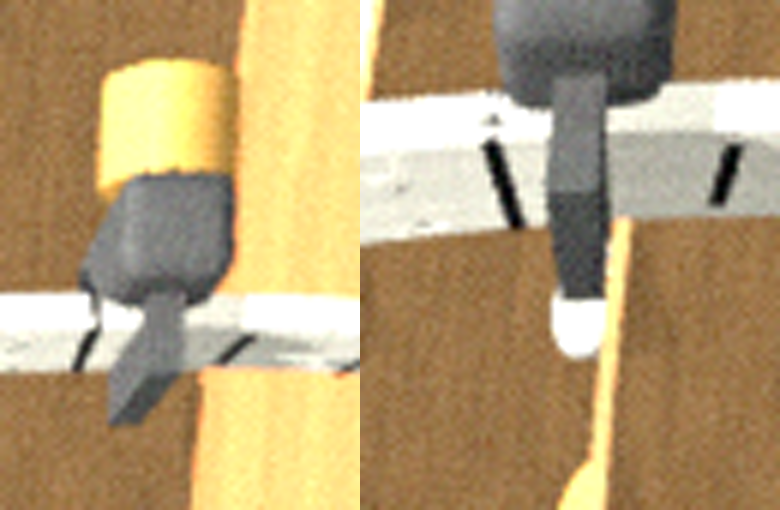

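```bash
python3 - <<'E'
from h import *
np.set_printoptions(precision=3,suppress=True)
f=np.load("w14.npy",allow_pickle=True).item()
Rt=RM(get_tcp_rot()); tp=get_eef_pos()
Rc=RM(f["rotation"]); off=Rt.T@(np.array(f["xyz"])-tp); Rr=Rt.T@Rc
print(off)
p,o=hand(0,-.4); T=RM(o); tp10=np.array([560.57,-85.86,165.45])
f10=dict(f); f10["xyz"]=tp10+T@off; f10["rotation"]=R.from_matrix(T@Rr).as_euler('xyz',degrees=True)
Ri=R.from_euler('z',-G,degrees=True); c=Ri.apply(f10["xyz"]-GB); print("cam",c,np.arctan2(c[2]-125,100-c[0]))
P=lambda x,y:(60+(x-360)/6,y/6)
for a in (.59,.6,.61,.62,.63,.64,.65): print(a,[ (np.array([360,0])+6*(proj(f10,gb([100-r*np.cos(a),y,125+r*np.sin(a)]))-[60,0])).round(0) for r,y in((156,-116),(156,-108),(130.6,-108))])
# pointer check w10: predicted shut pointer
print(proj(f10,gb([-40,-115,125])),proj(f10,gb([-85,-45,170])),proj(f10,gb([-112,-98,128])))
E
```

```text
[  66.715   -0.499 -128.569]
cam [-133.272  -66.848  284.064] 0.5984626813998455
0.59 [array([674.,  37.]), array([663., 170.]), array([649., 288.])]
0.6 [array([646.,  38.]), array([635., 171.]), array([630., 289.])]
0.61 [array([619.,  39.]), array([608., 172.]), array([610., 290.])]
0.62 [array([591.,  40.]), array([580., 174.]), array([591., 292.])]
0.63 [array([564.,  42.]), array([552., 176.]), array([571., 293.])]
0.64 [array([536.,  44.]), array([525., 178.]), array([552., 294.])]
0.65 [array([509.,  45.]), array([497., 180.]), array([533., 296.])]
[271.684  46.245] [320.704 205.747] [420.804  69.788]
```

Clip tongue measures about 0.62–0.625 rad and the cover is now at about 0.567. Tongue and pointer tip overlap sideways, so I go up in small steps, watching force and the clip against the quadrant's scale marks.

```bash
cat >> h.py <<'E'
def view(name):
    f=frame("wrist")
    im=f["image"][:120,190:340].astype(float); im=np.clip((im-20)*2.6,0,255).astype(np.uint8)
    cv2.imwrite("pics/"+name,cv2.resize(im[:,:,::-1],None,fx=5,fy=5,interpolation=cv2.INTER_CUBIC)); return f
E
python3 - <<'E'
from h import *
np.set_printoptions(precision=2,suppress=True)
for th in (.575,.58,.585,.59,.595,.6):
    p,o=hand(th,-.4); move_l(p,o,v=20); wait(.05)
    F=get_contact_force();print(th,F,get_ft_torque(),get_eef_pos()-p)
    if F[2]<-6: break
view("w16.png");print(get_clock())
E
```

```text
0.575 [-11.21  -3.79  -0.95] [-0.71  1.99  0.09] [-0.97 -0.23 -0.12]
0.58 [-11.05  -3.75  -0.55] [-0.67  1.99  0.09] [-0.98 -0.22 -0.16]
0.585 [-11.    -3.85  -0.14] [-0.65  1.93  0.07] [-0.96 -0.23 -0.11]
0.59 [-10.84  -4.16  -0.32] [-0.64  1.97  0.16] [-0.96 -0.24 -0.1 ]
0.595 [-11.32  -2.62  -0.9 ] [-0.71  1.98  0.13] [-0.94 -0.22 -0.09]
0.6 [-10.9   -3.38  -0.48] [-0.65  1.98  0.13] [-0.92 -0.21 -0.06]
31.6333
```

View pics/w16.png

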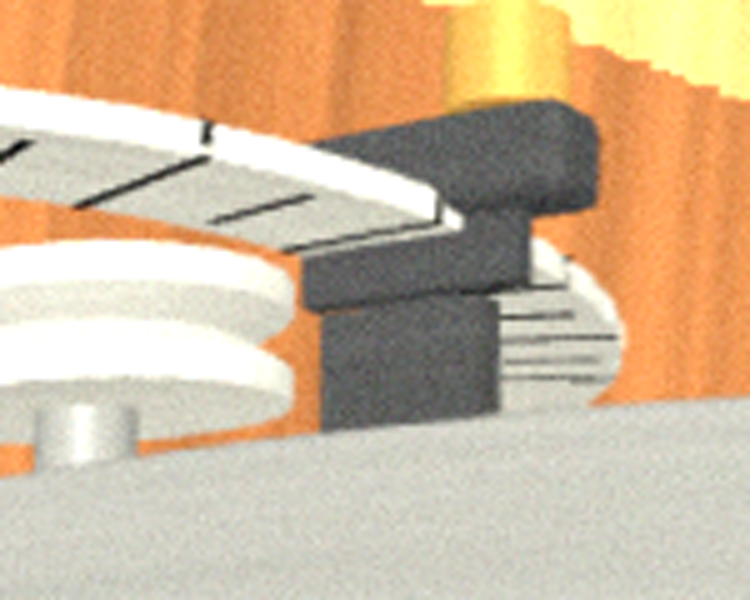

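No contact and the clip hasn't moved. I zoom the shut-pose view to calibrate the pointer there, then solve for the clip angle over all the views.

```bash
python3 - <<'E'
from h import *
b=cv2.imread("pics/w10.png")[30:110,220:340].astype(float); b=np.clip((b-15)*2.,0,255).astype(np.uint8)
cv2.imwrite("pics/w17.png",cv2.resize(b,None,fx=6,fy=6,interpolation=cv2.INTER_CUBIC))
E
```

```text
(no output)
```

View pics/w17.png

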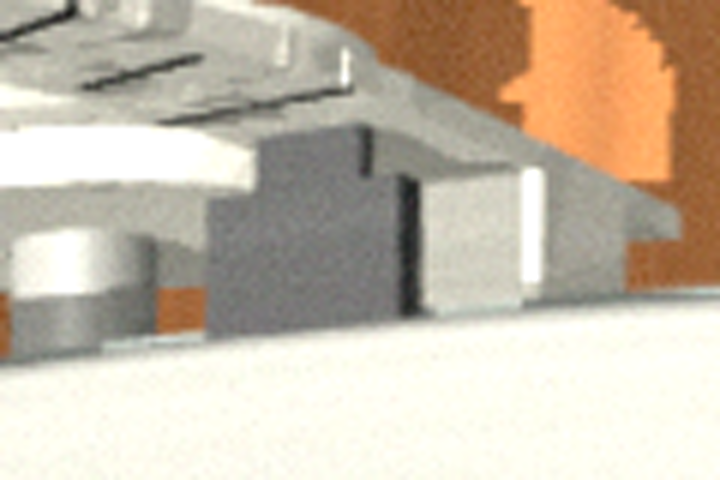

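```bash
python3 - <<'E'
from h import *
np.set_printoptions(precision=2,suppress=True)
for th in (.605,.61,.615,.62,.625,.63):
    p,o=hand(th,-.4); move_l(p,o,v=20); wait(.05)
    F=get_contact_force();print(th,F,get_ft_torque(),get_eef_pos()-p)
    if abs(F[2])>6: break
f=view("w18.png");print(get_clock())
for th in (.6,.61,.62,.63): print(th,[ (5*(proj(f,gb([100-r*np.cos(th),y,125+r*np.sin(th)]))-[190,0])).round(0) for r in (130,140,156) for y in (-110,-115)])
s=frame("side");crop(s,300,170,450,300,5,"s18.png")
E
```

```text
0.605 [-9.77 -3.4  -2.  ] [-0.63  1.88  0.11] [-0.92 -0.25 -0.06]
0.61 [-11.59  -2.08  -0.75] [-0.62  1.97  0.08] [-0.93 -0.22 -0.03]
0.615 [-11.23  -3.46  -1.05] [-0.63  1.98  0.14] [-0.91 -0.21 -0.03]
0.62 [-11.53  -4.57  -0.4 ] [-0.64  1.98  0.1 ] [-0.9  -0.22 -0.06]
0.625 [-11.41  -3.14  -0.14] [-0.63  1.96  0.08] [-0.9  -0.22  0.02]
0.63 [-11.4   -1.86  -1.68] [-0.64  1.93  0.07] [-0.9  -0.24 -0.03]
33.4833
0.6 [array([337., 297.]), array([338., 251.]), array([424., 286.]), array([424., 239.]), array([572., 269.]), array([572., 220.])]
0.61 [array([331., 295.]), array([331., 249.]), array([417., 283.]), array([418., 236.]), array([565., 265.]), array([565., 217.])]
0.62 [array([324., 293.]), array([325., 247.]), array([410., 280.]), array([411., 233.]), array([558., 262.]), array([558., 213.])]
0.63 [array([317., 291.]), array([318., 244.]), array([403., 278.]), array([404., 230.]), array([551., 259.]), array([551., 209.])]
```

View pics/w18.png

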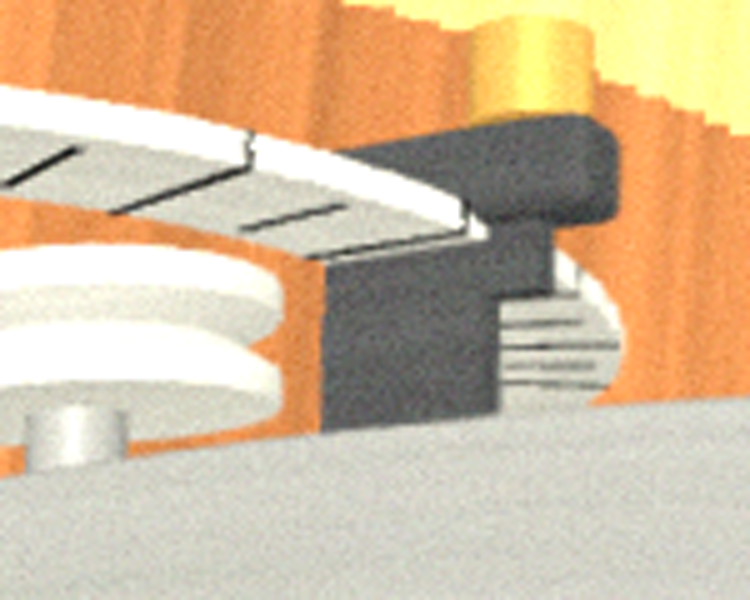

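View pics/s18.png

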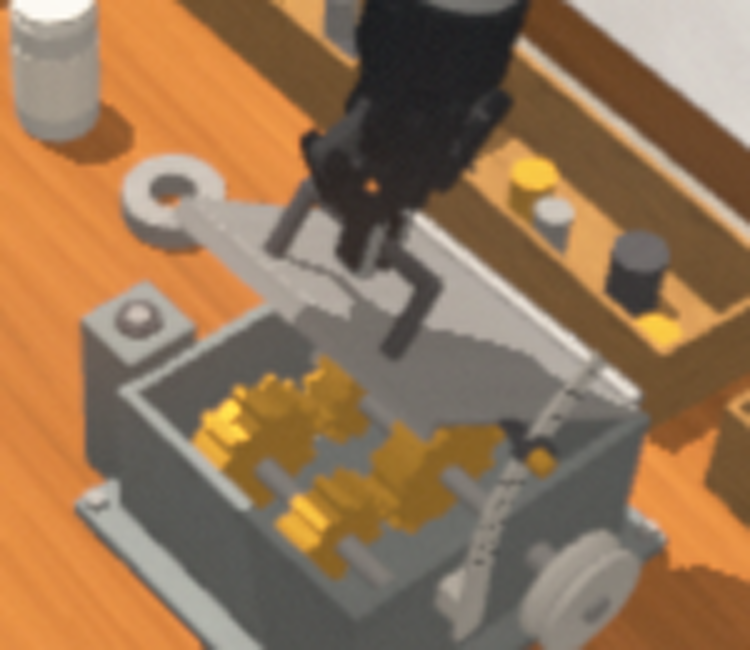

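```bash
python3 - <<'E'
from h import *
fs=[grab_frame("wrist")["image"][30:95,245:310].astype(float) for _ in range(8)]
im=np.clip((np.mean(fs,0)-35)*6,0,255).astype(np.uint8)
cv2.imwrite("pics/w19.png",cv2.resize(im[:,:,::-1],None,fx=9,fy=9,interpolation=cv2.INTER_CUBIC))
E
```

```text
(no output)
```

View pics/w19.png

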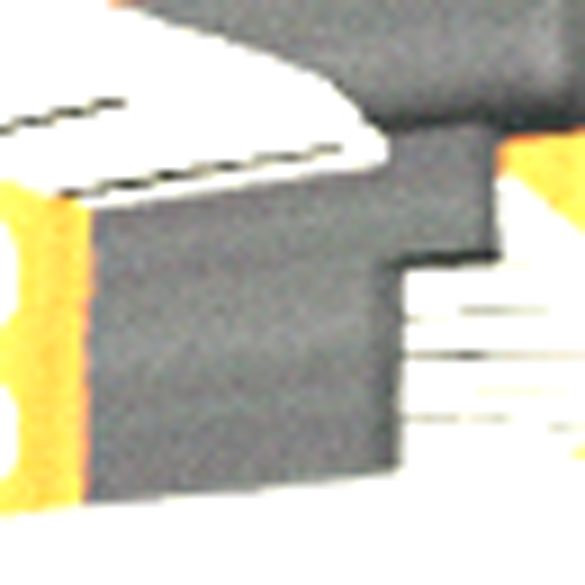

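Tongue and pointer now merge: inner edges line up at x≈322/320 (in the ×5 view), upper faces are flush, and there's no force step. Final overall look before handing in.

```bash
python3 - <<'E'
from h import *
s=frame("side");cv2.imwrite("pics/s20.png",s["image"][:,:,::-1]);print(get_clock(),get_width(),get_eef_pos(),get_contact_force())
E
```

```text
33.9833 9.75213497102014 [619.05229734 -81.61260345 265.48071072] [-11.16289969  -3.32656952  -1.41228922]
```

View pics/s20.png

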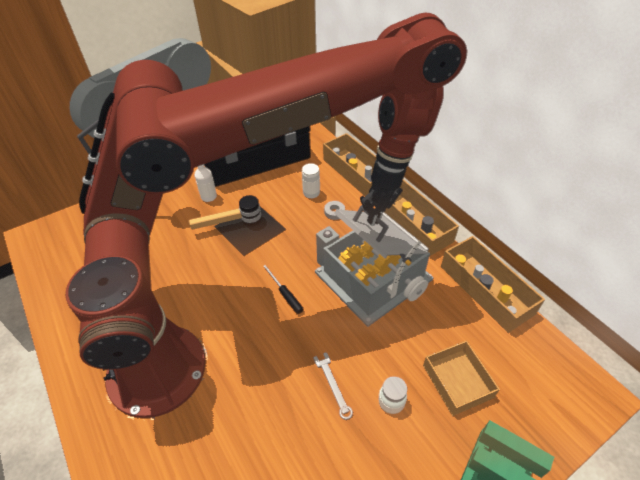

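The mallet is upright on the mat at (250,210), every bystander is where it was, and the cover is held open. Handing in.

```bash
python3 -c "
from station import *
hand_in(); print(get_clock())"
```

```text
the job is handed in; nothing more can be done
the job is handed in; nothing more can be done
```

The job is handed in at about 34 s, with the gripper still holding the cover handle at the index clip.

- **Pin:** I pressed it down with the mallet's face through 14 mm to a hard stop of about 20 N. The stop came at the predicted height, and afterwards the side camera showed the pin sitting low in its housing.
- **Mallet:** it stands upright on its head on the mat, released, close to where it started.
- **Cover:** it lifted freely to about 0.62 rad. In the last wrist picture the pointer and the clip's tongue lined up, with inner edges within about 1 px and upper faces flush.
- **Clip and bystanders:** forces stayed quiet all the way up, so nothing pushed the clip, and the last side view showed nothing else moved.

**Disagreements:**
- My separate estimates of the clip angle spread from about 0.61 to 0.635 rad, leaving roughly ±0.005 rad of uncertainty in the alignment.
- The cover sat about 0.01 rad below the commanded angle, so I commanded 0.63.
- Measured positions along y differed by 3–5 mm between cameras.
- The grip carries a steady side load of about 11 N.

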